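# Find the printer's loose levelling bolt and hold its cap open

### The arm

A 6-joint arm with a two-finger parallel gripper is mounted at the origin on the work surface. World frame = base frame: x ahead of the robot, y to its left, z up, the work surface at z = 0. Lengths are in m, angles in rad, forces in N, time in s.
With the tool pointing down it reaches from about 0.375 to 0.975 m from the base axis. Payload 3.8 kg.
Tool frame: the origin (TCP) lies midway between the tips of the shut fingers; the grasp point (between the pads) lies 19 mm behind it; z points along the fingers, y is the line along which they close (so a half turn about z gives the same grasp; the last joint's range is limited). The gripper opens to 88 mm and grips with 3 to 60 N. Pads are 18 mm wide; open, the fingers measure 123 mm over their backs; the gripper's body (75 mm by 187 mm) begins 45 mm behind the grasp point.
Start: joints at [-1.344, 0.264, 1.604, -0, 1.274, -0.037], TCP at [0.176, -0.652, 0.239] pointing down, gripper open.
Joint ranges: [-2.63, 2.63], [-0.94, 2.18], [0.31, 2.57], [-1.31, 4.45], [0, 2.66], [-2.55, 2.55]. Speed limits (rad/s): [2.57, 2.57, 3.14, 3.14, 3.14, 3.14].

### API

Orientations are given as a rotation vector (axis times angle).
In Python, from cell import manip, inverse_kinematics, cams, order gives the robot as it stands. Calls block until the motion is done:
- manip.move_pose(position, orientation): joint-space move of the TCP to a pose.
- manip.move_linear(position, rate=0.15, rot=None): straight line of the TCP; rot=None keeps the orientation; rate is the mean speed in m/s.
- manip.set_joints(angles): joint-space move.
- manip.set_gripper(opening, force=None): finger opening in m; force is the grip in N (None keeps the last); returns when the fingers have stopped.
- manip.dwell(seconds).
- inverse_kinematics(position, orientation): joint angles nearest the present ones, or None.
- manip.state(): the state.
- cams.capture(name): name is "side" or "top" or "wrist"; returns a dict with "image" (420x560x3 uint8, blue, green, red), "z_map" (420x560 float32, m along the optical axis (not along the pixel's ray), 0 where there is no reading), "intrinsics" (3x3 intrinsics, pixels), "position" and "orientation" of the camera in the world; the wrist camera has in their place "T_tool_cam" (4x4, takes a point from camera to tool coordinates, whose origin is the TCP and whose axes are the flange's). Camera axes: x right, y down, z forward; pixel columns grow to the right and rows downward; lengths in m; the calibration is good to about 2 mm. The wrist camera is an equidistant fisheye: a pixel r from the principal point sees the ray r / f radians off the axis. A picture is of the moment at which its call begins: read the wrist's pose just before it.
A pose or a line that the arm cannot do raises manip.IKError and nothing moves.
- order.close_job(): hands the job in; it is judged then, once.
The state is a dict: "clock": time; "joint_pos": joint angles; "joint_velocities": joint speeds; "tau": joint torques, N m; "tool_pos": TCP position; "tcp_rot": TCP orientation; "contact_force": force on the tool from outside, world axes, zero at the start; "moment": the same for the moment, N m; "gripper_width": finger opening in m; "grasp_force": force on a finger pad.
Only numpy, scipy, OpenCV 4.12 (cv2) and the standard library are available. Lean on these libraries where they do the work, as an engineer would, in place of code of your own. Each camera call takes 0.05 s, during which the arm holds its last target. There are 200 camera calls.

### The job

Prints come out thin on one side because one of the printer's three levelling bolts has come loose: pull the shuttle out by its handle to its stop, then tap the bolts on their shut red caps until you find the one that sinks. Lift that bolt's cap by its lug to stand upright, clear of the bolt head, and finish while holding it there, so that I can get the hex key in. Open no other cap, and leave the coaster in its nest and the other things on the bench where they are.

Things in the scene. Friction and masses are not known exactly. Their poses are not given: they have to be found in the camera images.
- printer: grey and blue bench-top screen printer, fixed. Origin on the bench; x axis away from the robot along the shuttle's run. Grey bed 320 mm wide, from 170 mm before to 370 mm beyond the origin, top 50 mm high. From 110 mm beyond the origin on, a silver screen frame 360 mm wide hangs over it (underside 133, holders up to 200 mm above the bench), then blue columns and a beam up to 222 mm.
- shuttle (a joint): the shuttle: a silver plate 260 mm (along x) by 300 mm that slides on the bed towards the robot along the printer's -x. Its top face is 76 mm above the bench; a dark nest block 84 x 84 x 36 mm stands on it, centred 82 mm beyond its centre. 0 = fully in under the screen, 0.15 m = fully out at its stop. Sliding friction about 3 N; it stays where it is left.
- handle (a point): middle of the shuttle's handle: a black horizontal bar 16 mm thick, 90 mm of free length along the printer's y, on two posts at the shuttle's front edge; 42 mm above the plate's top face (118 mm above the bench), open below.
- coaster: square wooden coaster 78 x 78 x 8 mm, loose in the nest on top of the nest block, held by 5 mm rims; origin at the centre of its underside. It rides on the shuttle and must stay there.
- nest (a point): centre of the nest's floor, on which the coaster lies.
- bolt_front (a joint): how far the front levelling bolt, in the middle near the handle, 30 mm on the robot's side of the plate's centre, is down in its sleeve, m: 0 at every start, at most 0.006. Two bolts are tight and give less than 1 mm; the loose one (a different one each time, all look alike) slips down 6 mm under about 6 N on its cap and stays down; about 10 N pulls it up again.
- cap_front (a joint): opening of the red flip cap over bolt front, rad: 0 = shut, 1.57 = standing upright, at most 1.6. It turns about the hinge on its robot side, so its far edge rises and comes over towards the robot. A weak spring (under 1 N at the lug) shuts it when let go.
- cap_front_top (a point): centre of the flat top of the cap over bolt front: a red round cap 41 mm across, its top 37 mm above the plate's top face when shut and the bolt not sunk (113 mm above the bench). The place to tap.
- cap_front_lug (a point): middle of the thumb lug of cap front: a red block 12 mm wide (along the printer's y), 28 mm long, 16 mm high, sticking out of the cap on the side away from the robot, 40 mm from the cap's centre; when shut its underside is 24 mm above the plate. The hinge axis (along the printer's y) lies 65 mm on the robot's side of this point and 11 mm below it when shut. Axes turn with the cap.
- bolt_left (a joint): how far the left levelling bolt, 25 mm beyond the plate's centre and 110 mm to +y, is down in its sleeve, m: 0 at every start, at most 0.006. Two bolts are tight and give less than 1 mm; the loose one (a different one each time, all look alike) slips down 6 mm under about 6 N on its cap and stays down; about 10 N pulls it up again.
- cap_left (a joint): opening of the red flip cap over bolt left, rad: 0 = shut, 1.57 = standing upright, at most 1.6. It turns about the hinge on its robot side, so its far edge rises and comes over towards the robot. A weak spring (under 1 N at the lug) shuts it when let go.
- cap_left_top (a point): centre of the flat top of the cap over bolt left: a red round cap 41 mm across, its top 37 mm above the plate's top face when shut and the bolt not sunk (113 mm above the bench). The place to tap.
- cap_left_lug (a point): middle of the thumb lug of cap left: a red block 12 mm wide (along the printer's y), 28 mm long, 16 mm high, sticking out of the cap on the side away from the robot, 40 mm from the cap's centre; when shut its underside is 24 mm above the plate. The hinge axis (along the printer's y) lies 65 mm on the robot's side of this point and 11 mm below it when shut. Axes turn with the cap.
- bolt_right (a joint): how far the right levelling bolt, 25 mm beyond the plate's centre and 110 mm to -y, is down in its sleeve, m: 0 at every start, at most 0.006. Two bolts are tight and give less than 1 mm; the loose one (a different one each time, all look alike) slips down 6 mm under about 6 N on its cap and stays down; about 10 N pulls it up again.
- cap_right (a joint): opening of the red flip cap over bolt right, rad: 0 = shut, 1.57 = standing upright, at most 1.6. It turns about the hinge on its robot side, so its far edge rises and comes over towards the robot. A weak spring (under 1 N at the lug) shuts it when let go.
- cap_right_top (a point): centre of the flat top of the cap over bolt right: a red round cap 41 mm across, its top 37 mm above the plate's top face when shut and the bolt not sunk (113 mm above the bench). The place to tap.
- cap_right_lug (a point): middle of the thumb lug of cap right: a red block 12 mm wide (along the printer's y), 28 mm long, 16 mm high, sticking out of the cap on the side away from the robot, 40 mm from the cap's centre; when shut its underside is 24 mm above the plate. The hinge axis (along the printer's y) lies 65 mm on the robot's side of this point and 11 mm below it when shut. Axes turn with the cap.
- ink_tin: closed ink tin, blue and silver, 97 mm across, 109 mm high, standing; origin at its underside. Not part of the job: leave it where it is.
- squeegee: squeegee lying flat, wooden handle and blue blade, 118 x 240 x 26 mm; origin at its underside. Not part of the job: leave it where it is.
- tape: roll of yellow tape, 90 mm across, 24 mm high, lying flat; origin at its underside. Not part of the job: leave it where it is.
- hex_key: dark L-shaped hex key lying flat, 108 x 42 x 8 mm, the key for the bolts; origin at its underside. Not part of the job: leave it where it is.
- cleaner: white bottle with a red cap, 66 mm across, 190 mm high; origin at its underside. Not part of the job: leave it where it is.
- blanks: stack of five wooden coaster blanks, 80 x 80 x 40 mm; origin at its underside. Not part of the job: leave it where it is.
- scraper: blue plastic ink scraper lying flat, 230 x 34 x 12 mm; origin at its underside. Not part of the job: leave it where it is.

How it is judged:
On the way, in this order (a step that is already met when the one before it is completed fails the run):
1. the shuttle is pulled out to its stop (within 7 mm) (value of joint shuttle above 0.143 m), for 0.2 s.
2. the loose bolt has been found: tapped down at least 4 mm, with the shuttle out and all caps shut (value of joint shuttle above 0.143 m and value of joint any of bolt_front, bolt_left, bolt_right above 0.004 m and value of joint each of cap_front, cap_left, cap_right below 0.3 rad), for 0.2 s.
At the end, for the whole second after the job is handed in: The shuttle is out within 7 mm of its stop; the cap of the bolt that sank (still at least 3 mm down) is held by the fingers at 1.2 rad (about 70 degrees) or more from shut, at rest; the other two caps are shut (below 0.15 rad); the coaster lies in its nest (within 12 mm) (value of joint shuttle above 0.143 m and ((value of joint bolt_front above 0.003 m and value of joint cap_front above 1.2 rad and contact force between the fingers and cap_front above 0.2 N and value of joint each of cap_left, cap_right below 0.15 rad and angular speed of cap_front below 0.15 rad/s) or (value of joint bolt_left above 0.003 m and value of joint cap_left above 1.2 rad and contact force between the fingers and cap_left above 0.2 N and value of joint each of cap_front, cap_right below 0.15 rad and angular speed of cap_left below 0.15 rad/s) or (value of joint bolt_right above 0.003 m and value of joint cap_right above 1.2 rad and contact force between the fingers and cap_right above 0.2 N and value of joint each of cap_front, cap_left below 0.15 rad and angular speed of cap_right below 0.15 rad/s)) and distance between coaster and nest below 0.012 m); the arm keeps its last pose, push and grip.
It fails at once if the cap of a bolt that has not sunk is opened (past 0.5 rad) ((value of joint cap_front above 0.5 rad and value of joint bolt_front below 0.0015 m) or (value of joint cap_left above 0.5 rad and value of joint bolt_left below 0.0015 m) or (value of joint cap_right above 0.5 rad and value of joint bolt_right below 0.0015 m)).
It fails at once if the coaster leaves its nest (by more than 20 mm) (distance between coaster and nest above 0.02 m).
It fails at once if another thing on the bench is moved by more than 30 mm or knocked over (distance of any of ink_tin, squeegee, tape, hex_key, cleaner, blanks, scraper from where it was at the start of the episode above 0.03 m or angle between any of ink_tin, squeegee, tape, hex_key, cleaner, blanks, scraper's own z axis and vertical above 0.5 rad).
It also fails if it takes over 72 s, if anything falls off the work surface, if the arm or the gripper's body presses on something with over 40 N, if the wrist force passes 120 N, or if a joint passes its speed limit or range.

## Working session

There is one attempt and no reset: what is moved stays moved. The work goes in short steps, each a Python script; the robot and the scene stay as the last script left them, time stands still between calls to the robot, and variables do not carry over. Pictures are saved under pics/ and viewed, at most 10 in all, crops included, and the job is handed in when it is done.

```bash
ls; mkdir -p pics; python3 - <<'E'
from cell import manip,cams
import cv2,numpy as np,pickle
print(manip.state())
for n in("top","side"):
    c=cams.capture(n);cv2.imwrite(f"pics/{n}0.png",c["image"]);pickle.dump(c,open(f"{n}0.pkl","wb"))
    print(n,c["position"],c["orientation"],c["intrinsics"])
E
```

```text
pics
{'clock': 0.0, 'joint_pos': array([-1.34388553e+00,  2.64743337e-01,  1.60536080e+00, -1.23793595e-05,
        1.27367613e+00, -3.69072761e-02]), 'joint_velocities': array([-0.0002284 , -0.00045756,  0.00069918,  0.00149746, -0.00088143,
       -0.00075864]), 'tau': array([-8.11002556e-04, -5.02110600e+01, -3.56875420e+01,  7.29049486e-02,
        2.93713761e-02, -1.90464357e-04]), 'tool_pos': array([ 0.17585079, -0.6509667 ,  0.23740173]), 'tcp_rot': array([-3.11214192e+00, -4.12923100e-01,  3.44228724e-04]), 'contact_force': array([ 0.2124266 , -0.10880354, -0.45433422]), 'moment': array([ 0.03492526, -0.03148835, -0.00172986]), 'grasp_force': 0.0, 'gripper_width': 0.08816946668000027}
top [ 0.30672171 -0.02597062  1.5450473 ] [-2.1065492   2.15072295 -0.20300816] [[450.32747295   0.         278.77827429]
 [  0.         450.32747295 203.7320148 ]
 [  0.           0.           1.        ]]
side [0.21691956 0.92394528 0.83138861] [-0.43943098  2.63206567 -1.35259064] [[425.3024938    0.         272.56038198]
 [  0.         425.3024938  214.78455091]
 [  0.           0.           1.        ]]
```

View pics/top0.png

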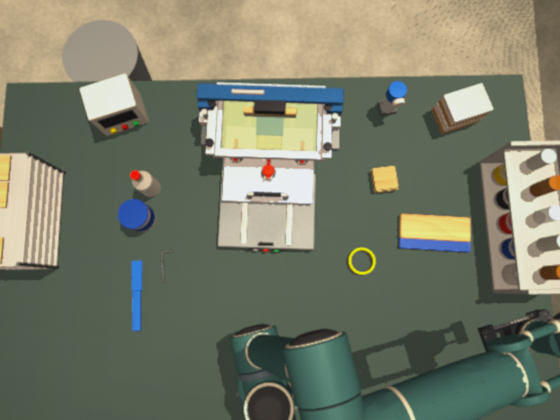

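View pics/side0.png

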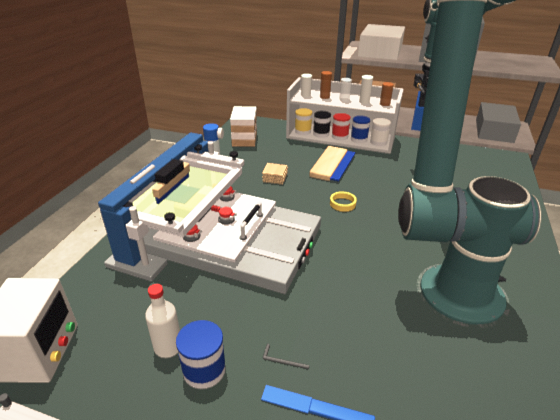

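The top view shows the printer, with the handle at about (267,195), the front cap at (268,170), and the bed front edge from (219,249) to (314,249). The side caps are at the screen edge, at (237,160) and (301,160). Next I'll measure these.

```bash
cat > h.py <<'E'
import numpy as np,cv2,pickle
from scipy.spatial.transform import Rotation as R
def ray(c,uv,z):
    uv=np.atleast_2d(uv).astype(float);d=np.c_[uv,np.ones(len(uv))]@np.linalg.inv(c["intrinsics"]).T@R.from_rotvec(c["orientation"]).as_matrix().T
    p=c["position"];return p+d*((z-p[2])/d[:,2])[:,None]
def red(im):
    h=cv2.cvtColor(im,cv2.COLOR_BGR2HSV);return (((h[...,0]<8)|(h[...,0]>172))&(h[...,1]>140)&(h[...,2]>80)).astype(np.uint8)
def blobs(m,mn=8):
    n,l,s,c=cv2.connectedComponentsWithStats(m);return [(c[i],s[i]) for i in range(1,n) if s[i][4]>=mn]
E
python3 - <<'E'
from h import *
c=pickle.load(open("top0.pkl","rb"));im=c["image"]
for b,s in blobs(red(im)): 
    if 200<b[0]<340: print("red",b.round(1),s,ray(c,b,.113).round(3))
g=cv2.cvtColor(im,cv2.COLOR_BGR2GRAY);m=np.zeros_like(g);m[186:204,235:300]=(g[186:204,235:300]<70)
for b,s in blobs(m): print("dark",b.round(1),s,ray(c,b,.118).round(3))
ys,xs=np.nonzero(m);print("axis",cv2.fitLine(np.c_[xs,ys].astype(np.float32),cv2.DIST_L2,0,.01,.01).T)
print(ray(c,[(219,249),(314,249),(222,170),(313,170)],.05).round(3))
cv2.imwrite("pics/crop.png",cv2.resize(im[80:260,190:350],None,fx=3.3,fy=3.3,interpolation=cv2.INTER_CUBIC))
E
```

```text
red [234.6 158.9] [233 158   4   3  11] [[0.725 0.103 0.113]]
red [267.8 169.2] [262 159  12  19 139] [[ 0.687 -0.005  0.113]]
red [301.5 161. ] [300 160   4   3  12] [[ 0.713 -0.117  0.113]]
red [265.2 250. ] [263 249   6   3  16] [[0.423 0.007 0.113]]
dark [266.  194.2] [255 193  25   3  57] [[0.603 0.002 0.118]]
axis [[9.9944007e-01 3.3460215e-02 2.6600000e+02 1.9424562e+02]]
[[ 0.435  0.162  0.05 ]
 [ 0.428 -0.153  0.05 ]
 [ 0.705  0.152  0.05 ]
 [ 0.698 -0.159  0.05 ]]
```

View pics/crop.png

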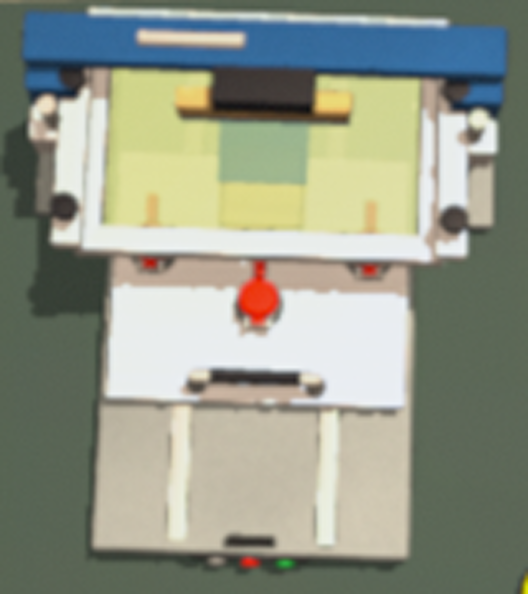

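The crop confirms a yaw of about -0.03 rad, with the bar at about (0.603, 0.0). I'll hook shut fingers behind the bar and pull.

```bash
cat >> h.py <<'E'
from cell import manip,inverse_kinematics,cams,order
YAW=-0.03
EX=np.array([np.cos(YAW),np.sin(YAW),0]);EY=np.array([-np.sin(YAW),np.cos(YAW),0]);EZ=np.array([0,0,1.])
def down(tilt=0): return (R.from_euler('z',YAW)*R.from_euler('y',tilt)*R.from_euler('x',np.pi)).as_rotvec()
def F(): return np.array(manip.state()["contact_force"])
def P(): return np.array(manip.state()["tool_pos"])
E
python3 - <<'E'
from h import *
H=np.array([.603,0,0])
manip.set_gripper(0)
p=H+.028*EX
manip.move_pose(p+[0,0,.25],down());print(manip.state()["clock"],manip.state()["joint_pos"].round(2))
manip.move_linear(p+[0,0,.16]);f0=F();print(f0)
manip.move_linear(p+[0,0,.096],rate=.08);print(F()-f0,P())
t=p+[0,0,.096]
d=0
while d<.2:
    d+=.01 if d<.13 else .003
    manip.move_linear(t-d*EX,rate=.08)
    f=F()-f0
    if d>.13 or round(d*100)%4==0: print(round(d,3),P().round(4),f.round(1))
    if f@EX>14: break
print(manip.state()["clock"])
c=cams.capture("top");cv2.imwrite("pics/top1.png",c["image"]);pickle.dump(c,open("top1.pkl","wb"))
for b,s in blobs(red(c["image"])): print("red",b.round(1),s,ray(c,b,.113).round(3))
E
```

```text
4.2 [-0.04  0.17  1.69 -0.    1.28  1.56]
[-0.70001839  0.62855082  0.50973772]
[ 1.51445276 -0.24807418 -0.62724074] [ 0.63145984 -0.00086614  0.09641811]
0.04 [5.906e-01 3.000e-04 9.590e-02] [ 0.  -0.2 -0.6]
0.08 [0.5506 0.0016 0.0959] [ 0.7 -0.3 -0.3]
0.12 [0.5103 0.0028 0.0958] [ 1.2 -0.7 -0.4]
0.14 [0.4904 0.0034 0.0958] [ 0.9 -0.3  0.8]
0.143 [0.488  0.0034 0.0961] [ 1.1 -1.  -1.2]
0.146 [0.4852 0.0036 0.0962] [ 1.8 -0.  -0.8]
0.149 [0.4819 0.0037 0.0961] [ 1.8 -0.8  1.1]
0.152 [0.4788 0.0037 0.096 ] [1.9 0.1 0.7]
0.155 [0.4757 0.0038 0.096 ] [ 1.8 -0.1 -0. ]
0.158 [0.4726 0.0039 0.0959] [ 1.5  1.2 -0.1]
0.161 [0.4696 0.004  0.0959] [1.9 0.3 1. ]
0.164 [0.4685 0.004  0.0962] [ 7.1  0.3 -4.2]
0.167 [0.4683 0.004  0.0965] [ 15.2  -0.7 -12.4]
12.0
red [124.3 126.6] [121 124   7   6  32] [[0.844 0.47  0.113]]
red [134.8 174.7] [130 170  11  10  88] [[0.678 0.429 0.113]]
red [233.2 196.5] [228 184  12  22 144] [[0.599 0.108 0.113]]
red [300.3 198.8] [295 186  12  22 137] [[ 0.586 -0.109  0.113]]
red [266.5 203. ] [266 201   2   5  10] [[0.575 0.001 0.113]]
red [503.9 224.5] [499 214  13  20 131] [[ 0.489 -0.761  0.113]]
red [265.3 249.9] [263 249   6   3  15] [[0.423 0.007 0.113]]
```

Shuttle is at its stop. Lift off and look with the wrist camera.

```bash
cat >> h.py <<'E'
def wray(c,T,uv,z):
    K=c["intrinsics"];uv=np.atleast_2d(uv).astype(float);q=(uv-K[:2,2][None])/[K[0,0],K[1,1]]
    r=np.linalg.norm(q,axis=1);s=np.where(r>1e-9,np.sin(r)/np.maximum(r,1e-9),1)
    d=np.c_[q*s[:,None],np.cos(r)];M=T@c["T_tool_cam"];d=d@M[:3,:3].T;p=M[:3,3]
    return p+d*((z-p[2])/d[:,2])[:,None]
def wshot(n):
    s=manip.state();T=np.eye(4);T[:3,:3]=R.from_rotvec(s["tcp_rot"]).as_matrix();T[:3,3]=s["tool_pos"]
    c=cams.capture("wrist");cv2.imwrite(f"pics/{n}.png",c["image"]);pickle.dump((c,T),open(n+".pkl","wb"));return c,T
E
python3 - <<'E'
from h import *
manip.move_linear(P()+.006*EX,rate=.05);manip.move_linear(P()+[0,0,.07])
manip.move_linear([.50,0,.32],rate=.25);manip.dwell(.2)
c,T=wshot("w1");print(c["T_tool_cam"].round(3),c["intrinsics"])
for b,s in blobs(red(c["image"]),60): print("red",b.round(1),s,wray(c,T,b,.113).round(4))
c=cams.capture("top");pickle.dump(c,open("top2.pkl","wb"))
for b,s in blobs(red(c["image"]),60): print("top red",b.round(1),s,ray(c,b,.113).round(4))
E
```

```text
[[ 0.001 -0.959 -0.285  0.073]
 [ 1.     0.001  0.     0.001]
 [-0.    -0.285  0.959 -0.147]
 [ 0.     0.     0.     1.   ]] [[325.1922621    0.         279.56858252]
 [  0.         325.1922621  208.70993269]
 [  0.           0.           1.        ]]
red [179.   95.4] [ 162   58   36   66 1347] [[0.5987 0.1059 0.113 ]]
red [376.7 100. ] [ 359   63   35   66 1327] [[ 0.5871 -0.1098  0.113 ]]
red [276.4 144.7] [ 258  107   38   66 1400] [[0.5384 0.0011 0.113 ]]
top red [134.8 174.7] [130 170  11  10  88] [[0.6778 0.4293 0.113 ]]
top red [302.2 196.8] [297 186  10  20  72] [[ 0.5931 -0.1154  0.113 ]]
top red [503.9 224.5] [499 214  13  20 131] [[ 0.4892 -0.7614  0.113 ]]
```

View pics/w1.png

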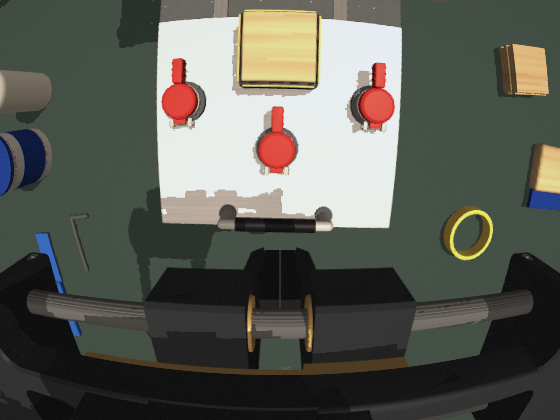

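The wrist view shows the caps at (180,101), (277,149) and (376,106), with lugs pointing away from the robot. The coaster is in its nest at (279,50). The cap layout gives a yaw of about -0.054. Now tapping.

```bash
sed -i 's/^YAW=.*/YAW=-0.054/' h.py; python3 - <<'E'
from h import *
c,T=pickle.load(open("w1.pkl","rb"))
m=cv2.morphologyEx(red(c["image"]),cv2.MORPH_OPEN,cv2.getStructuringElement(cv2.MORPH_ELLIPSE,(21,21)))
caps={}
for (b,s),_ in zip(blobs(m,300),range(3)):
    q=wray(c,T,b,.113)[0];caps["left" if q[1]>.05 else "right" if q[1]<-.05 else "front"]=q;print(b.round(1),q.round(4))
o=(caps["left"]+caps["right"])/2;print("centre-front in printer axes",(o-caps["front"])@EX,(o-caps["front"])@EY)
pickle.dump(caps,open("caps.pkl","wb"))
for n in("front","right","left"):
    q=caps[n];a=q*[1,1,0]
    manip.move_pose(a+[0,0,.19],down()) if n=="front" else manip.move_linear(a+[0,0,.19],rate=.25,rot=down())
    manip.move_linear(a+[0,0,.128],rate=.12);manip.dwell(.2);f0=F();z=.120;zc=None
    while z>.098:
        manip.move_linear(a+[0,0,z],rate=.03);f=(F()-f0)[2];zz=P()[2]
        if zc is None and f>2.5: zc=zz
        print(n,round(z,4),round(zz,4),round(f,1))
        if f>11 or (zc and zc-zz>.0065): break
        z-=.0012
    print(n,"contact",zc,"end",P()[2],manip.state()["clock"])
    sunk=P()[2]<.1095
    manip.move_linear(a+[0,0,.17],rate=.15)
    if sunk: print("LOOSE",n);break
E
```

```text
[179.  101.1] [0.5923 0.1062 0.113 ]
[376.4 105.4] [ 0.5811 -0.1093  0.113 ]
[276.3 149.9] [0.5327 0.0014 0.113 ]
centre-front in printer axes 0.054086876653281685 -5.9053366277254375e-05
front 0.12 0.1195 0.4
front 0.1188 0.1187 0.3
front 0.1176 0.1175 0.3
front 0.1164 0.1163 -1.0
front 0.1152 0.1151 -0.1
front 0.114 0.1139 -1.0
front 0.1128 0.113 0.9
front 0.1116 0.1126 6.4
front 0.1104 0.1125 11.6
front contact 0.11263963020689827 end 0.11246450818928738 17.9833
right 0.12 0.1196 -0.6
right 0.1188 0.1187 -0.1
right 0.1176 0.1176 -0.2
right 0.1164 0.1163 0.1
right 0.1152 0.1151 -0.2
right 0.114 0.1139 -1.1
right 0.1128 0.1131 1.2
right 0.1116 0.1127 6.0
right 0.1104 0.1125 10.4
right 0.1092 0.1123 15.6
right contact 0.1126808093977219 end 0.11232722490193152 22.7083
left 0.12 0.1195 -0.0
left 0.1188 0.1188 -0.2
left 0.1176 0.1175 0.1
left 0.1164 0.1163 -0.0
left 0.1152 0.1151 0.1
left 0.114 0.1139 -0.4
left 0.1128 0.1131 2.6
left 0.1116 0.1123 4.9
left 0.1104 0.111 5.3
left 0.1092 0.1099 5.7
left 0.108 0.1087 4.7
left 0.1068 0.1075 5.4
left 0.1056 0.1068 7.9
left 0.1044 0.1066 12.4
left contact 0.1130663424020233 end 0.10663533807993537 28.8167
LOOSE left
```

The left bolt is the loose one (about 6 mm sunk). I'll grip its lug across y and swing it along the arc, letting it pivot between the pads.

```bash
python3 - <<'E'
from h import *
caps=pickle.load(open("caps.pkl","rb"));o=(caps["left"]+caps["right"])/2*[1,1,0]
L0=o+.1095*EY+.040*EX+[0,0,.102];hg=L0-.065*EX-.011*EZ
off=np.array([0,0,-.015])
manip.set_gripper(.04,force=5)
manip.move_linear(L0+off+[0,0,.07],rate=.15,rot=down())
manip.dwell(.2);f0=F()
manip.move_linear(L0+off,rate=.06);print("down",P(),(F()-f0).round(1))
manip.set_gripper(0,force=5);s=manip.state();print("grip",s["gripper_width"],s["grasp_force"],(F()-f0).round(1),s["clock"])
if .009<s["gripper_width"]<.016:
  for th in np.arange(.1,1.46,.15):
    t=hg+(.065*np.cos(th)-.011*np.sin(th))*EX+(.065*np.sin(th)+.011*np.cos(th))*EZ
    manip.move_linear(t+off,rate=.04);s=manip.state();f=F()-f0
    print(round(th,2),f.round(1),round(s["gripper_width"],4),round(s["grasp_force"],1))
    if np.abs(f).max()>9: print("stop");break
print(manip.state()["clock"],P())
wshot("w2");c=cams.capture("side");cv2.imwrite("pics/side2.png",cv2.resize(c["image"][150:310,130:330],None,fx=3.5,fy=3.5))
E
```

```text
down [0.6330545  0.10569603 0.08761594] [-0.3  0.4  0.1]
grip 0.01213047553149435 4.999854920315556 [ 0.8  5.4 -0.4] 32.6167
0.1 [ 0.7  6.2 -0.3] 0.0119 5.0
0.25 [ 1.   5.  -0.1] 0.012 5.0
0.4 [ 1.9  5.3 -0.1] 0.0121 5.0
0.55 [ 0.9  5.2 -0.4] 0.012 5.0
0.7 [ 1.   5.  -0.9] 0.012 5.0
0.85 [1.4 5.3 0.8] 0.0117 5.0
1.0 [ 1.   5.8 -0.1] 0.0123 5.0
1.15 [ 1.3  5.6 -0.4] 0.0119 5.0
1.3 [0.  5.2 0.4] 0.0119 5.0
1.45 [ 1.4  4.5 -0.2] 0.0121 5.0
36.5333 [0.56479139 0.11030368 0.14197893]
```

View pics/side2.png

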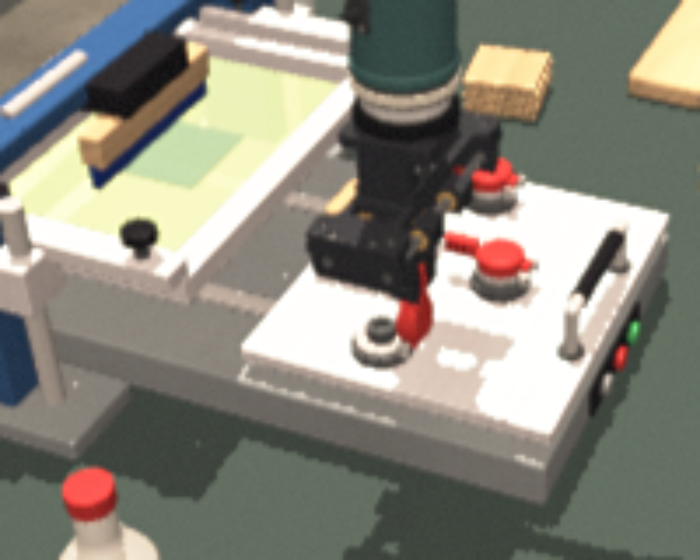

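View pics/w2.png

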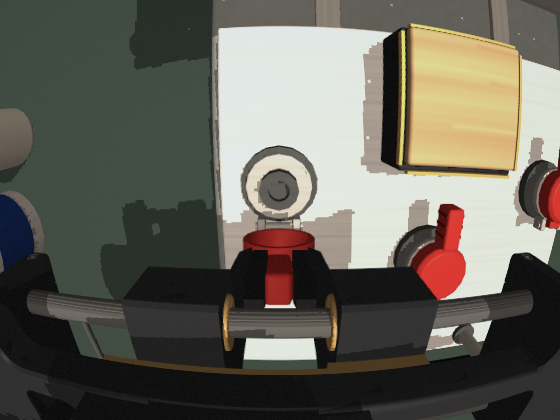

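The side crop shows the left cap standing upright in the fingers at (415,310), with the bolt head exposed at (380,335). The wrist view confirms this, with the head clear at (279,187). The other caps are shut and the coaster is in its nest. The vertical force stayed near zero, so the bolt is still down.

```bash
python3 -c "
from cell import manip,order
manip.dwell(.5);print(order.close_job())"
```

```text
the job is handed in; nothing more can be done
None
```

Job handed in: the shuttle is out at its stop, the left bolt is the loose one (it sank about 6 mm), and its cap is held upright clear of the bolt head; the other two caps are shut and the coaster is in its nest.

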